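# Load the tube rack past the spring gate of the scanner lane

### The job

Load the tube rack into the scanner: press the long blue pedal down with one fingertip to swing the spring gate up clear of the lane, and keep it held up while the other finger of the same hand pushes the rack along the lane, past the gate, until it is fully home against the scanner. Then back off so that the gate drops shut behind the rack. Only push the rack, do not lift it, never let the gate down while the rack is passing, and leave the vials, beaker and stopper beside the lane where they stand.

Things in the scene. Friction and masses are not known exactly. Their poses are not given: they have to be found in the camera images.
- lane: Fixed white scanner with its feed lane. Origin on the bench, on the lane's centre line, under the gate. x = way the rack is pushed, from the flared mouth (x = -175 mm) to the scanner head; y = towards the pedal; z up. Bed plate 5 mm thick. Steel rails with inner faces at y = +39 and -39 mm, x = -135 to 116 mm, tops at z = 27 mm (pedal side) and 35 mm (far side).
- lane_stop (a point): End stop: rubber buffers on the face of the scanner head, centre of the lane on the bed plate (lane x = 116 mm, z = 5 mm). The head behind it is 80 mm high and spans lane y = -55 to 73 mm.
- gate_shaft (a point): On the steel hinge shaft at the gate (lane x = 0, y = 53, z = 36 mm); the shaft runs along lane x. Black bearing blocks 14 mm wide at lane x = -168, -52 and 40 mm carry it (y = 45 to 62 mm, tops at z = 46 mm). Gate bar and blue pedal are one rigid rocker on this shaft.
- gate (a joint): Angle of the gate-and-pedal rocker, rad: 0 = gate shut (level across the lane, pedal up); grows as the pedal goes down and the gate swings up; stop at 1.4. Above 0.95 the gate is clear of the rack. A spring shuts it: 0.035 N m at 0, 0.065 N m at 1.4, so some 2 N on the pedal.
- gate_tip (a point): Red tip of the gate bar, 47 mm from the shaft; moves with the gate. The steel bar is 6 mm thick along the lane and 14 mm high; shut, it is level and blocks the rack squarely (the rack cannot push it open). Up, its tip stands about 80 mm above the bench beside the lane, between the two fingers.
- pedal_outer_infeed (a point): Outer long edge of the blue pedal, at its end by the lane's mouth (lane x = -192 mm); moves with the pedal. The pedal is a smooth plate 4 mm thick that reaches 53 mm out from the shaft, away from the lane, sloping up and outwards at 38 degrees with the gate shut (edge then 67 mm above the bench). A finger can slide along it in lane x while pressing.
- pedal_outer_scanner (a point): Outer long edge of the blue pedal, at its end by the scanner (lane x = 28 mm); moves with the pedal. A finger centred 30 mm outside the shaft (lane y = 83 mm) with its tip pressed down to 24 mm above the bench holds the gate well up; the other finger, 50 to 90 mm nearer the lane, is then at the right height to push the rack's rear end.
- rack: Loose tube rack, 72 mm wide (own x), 105 mm long (own y), solid up to 40 mm above its foot, tubes in it up to 70 mm; 0.2 to 0.4 kg. Origin: centre of its underside. It starts on the bed plate in the lane's mouth, length along the lane, front end 15 to 40 mm before the gate. Home, its origin is at lane x = 63 mm, its rear end at 10 mm.
- vial_amber: Amber vial with a black cap, 22 mm across, 51 mm high, standing on the bench outside the far rail. Origin: centre of its foot.
- vial_clear: Clear vial with a black cap, 22 mm across, 51 mm high, standing on the bench outside the far rail. Origin: centre of its foot.
- beaker: Small glass beaker, 52 mm across, 62 mm high, standing on the bench outside the far rail. Origin: centre of its foot.
- stopper: Yellow stopper, 37 mm across, 30 mm high, standing on the bench by the scanner on the pedal side. Origin: centre of its foot.
There are look-alikes about, which are no part of the job. Of the things that look like the rack, the smaller one is meant.

How it is judged:
On the way, in this order (a step that is already met when the one before it is completed fails the run):
1. the gate is held up (joint above 0.95 rad) while the rack still stands wholly before it (value of joint gate above 0.95 rad and x of rack in the frame of lane below -0.056 m), for 0.2 s.
2. the rack is home against the scanner (within 4 mm) with the gate still held up (value of joint gate above 0.95 rad and x of rack in the frame of lane above 0.059 m), for 0.1 s.
At the end, for the whole second after the job is handed in: The rack stands flat on the bed plate, at rest, within 4 mm of the end stop, and the gate is shut behind it (joint below 0.08 rad) (x of rack in the frame of lane above 0.059 m and z of rack in the frame of lane below 0.009 m and angle between rack's own z axis and vertical below 0.08 rad and linear speed of rack below 0.02 m/s and value of joint gate below 0.08 rad); the robot touches nothing.
It fails at once if the gate is let down (below 0.85 rad) while the rack is passing it (x of rack in the frame of lane between -0.048 and 0.054 m and value of joint gate below 0.85 rad).
It fails at once if the rack is lifted more than 10 mm off the bed plate (z of rack in the frame of lane above 0.015 m).
It fails at once if the rack is tipped (angle between rack's own z axis and vertical above 0.25 rad).
It fails at once if a vial, the beaker or the stopper is moved more than 20 mm (distance of any of vial_amber, vial_clear, beaker, stopper from where it was at the start of the episode above 0.02 m).
It also fails if it takes over 38 s, if anything falls off the work surface, if the arm or the gripper's body presses on something with over 40 N, if the wrist force passes 120 N, or if a joint passes its speed limit or range.

### The arm

A 6-joint arm with a two-finger parallel gripper is mounted at the origin on a cart in front of the work surface, level with it; the furniture and walls round the work are solid. World frame = base frame: x ahead of the robot, y to its left, z up, the work surface at z = 0. Lengths are in m, angles in rad, forces in N, time in s.
With the tool pointing down it reaches from about 0.35 to 0.875 m from the base axis. Payload 4.2 kg.
Tool frame: the origin (TCP) lies midway between the tips of the shut fingers; the grasp point (between the pads) lies 19 mm behind it; z points along the fingers, x is the direction in which the jaws open and shut, and the axes are right-handed (so a half turn about z gives the same grasp; the last joint's range is limited). The gripper opens to 87 mm and grips with 3 to 60 N. Pads are 19 mm wide; open, the fingers measure 117 mm over their backs; the gripper's body (75 mm by 190 mm) begins 51 mm behind the grasp point.
Start: joints at [-1.077, 0.385, 0.008, 0, -1.194, -0.259], TCP at [0.145, -0.608, 0.201] pointing down, gripper open.
Joint ranges: [-3.14, 3.14], [-1.21, 2.06], [-1.07, 1.41], [-3.16, 2.05], [-2.99, -0.16], [-3.1, 3.1]. Speed limits (rad/s): [2.79, 2.79, 3.14, 3.14, 3.14, 3.14].

### API

Orientations are given as a rotation vector (axis times angle).
In Python, from station import readout, eyes, ticket gives the robot as it stands.
- The arm moves only by the tool arm_command, never from a script. Its argument "motion" is a list of rows, each an object with "turn": the turn, a rotation vector about the tool's x, y, z in rad, a list of three; "slide": the shift along the tool's x, y, z in m, a list of three; "gripper": the gripper command: -1 is shut, 1 is fully open, values between are in proportion. In form: [{"turn": [rx, ry, rz], "slide": [x, y, z], "gripper": gripper}, ...]. A call has 1 to 10 rows; each row shifts and turns the commanded pose from where the row before left it, along the tool's axes as they then stand; what a row does not reach is not made up. A row lasts 1/10 s, in which the tool goes at most 50 mm and 8.59 degrees, less where a joint would pass 70% of its speed; a pose out of reach is approached as far as the arm can. A call is refused whole if a number of a shift passes 0.05 or a number of a turn 0.15, either way. A call with a gripper value outside its range is refused whole. The fingers move at their own pace and stop on an object; "grip_force" is the grip in N (left out, the last holds). Time passes only in rows, so rows that do not move let the fingers close. It gives the time, the measured TCP pose, the force and the opening at its end, in the units of the state.
- readout.read_state(): the state, without advancing time (a new reading comes with each control period).
- eyes.grab_frame(name): name is "scene" or "top" or "wrist"; returns the picture (480x640x3 uint8, red, green, blue); there is no depth.
- eyes.camera_info(name): a dict with "fx", "fy", "cx", "cy" (pixels), "cam_to_world" (4x4, takes a point from camera to world coordinates). Camera axes: x right, y down, z forward; pixel columns grow to the right and rows downward; lengths in m; the calibration is good to about 2 mm. A picture is of the moment at which its call begins: read the wrist's pose just before it. camera_info takes no time and is no camera call; for the wrist camera it gives the pose at the moment of the call.
- ticket.close_job(): hands the job in, once; it reports no verdict.
The state is a dict: "clock": time; "joint_positions": joint angles; "qd": joint speeds; "effort": joint torques, N m; "ee_pos": TCP position; "orientation": TCP orientation; "force": force on the tool from outside, world axes, zero at the start; "moment": the same for the moment, N m; "gripper_width": finger opening in m.
Only numpy, scipy, OpenCV 4.12 (cv2) and the standard library are available. Lean on these libraries where they do the work, as an engineer would, in place of code of your own. Each camera call takes 0.05 s, during which the arm holds its last target. There are 200 camera calls.

## Working session

There is one attempt and no reset: what is moved stays moved. The work goes in short steps, Python scripts to look and compute and a tool call to move; the robot and the scene stay as the last step left them, time stands still between calls to the robot, and variables do not carry over. Pictures are saved under pics/ and viewed, about 8 in all and at most 12, crops included, and the job is handed in when it is done.

Besides the shell and the picture viewer there is one more tool, called in YAML: its name, and indented under it one key for each argument. arm_command: Moves the arm, as the interface text tells. Its arguments: {"type":"object","properties":{"motion":{"type":"array","items":{"type":"object","properties":{"turn":{"type":"array","items":{"type":"number"}},"slide":{"type":"array","items":{"type":"number"}},"gripper":{"type":"number"}}}},"grip_force":{"type":"number"}},"required":["motion"]}

```bash
mkdir -p pics; ls; python3 - <<'E'
from station import readout, eyes
import cv2
print(readout.read_state())
for n in("scene","top"):
    f=eyes.grab_frame(n);cv2.imwrite(f"pics/{n}0.png",f[...,::-1]);c=eyes.camera_info(n);print(n,c)
E
```

```text
pics
{'clock': 0.0, 'joint_positions': array([-1.07740268e+00,  3.85549504e-01,  6.64239684e-03, -5.25122141e-04,
       -1.19403964e+00, -2.58601349e-01]), 'qd': array([ 0.00039854, -0.0007154 , -0.00022561,  0.00245475, -0.00051647,
       -0.00075027]), 'effort': array([-3.24520415e-04, -3.90664780e+01,  1.87406999e+01,  4.21973661e+00,
        1.11207756e-02, -1.96888382e-04]), 'ee_pos': array([ 0.14526954, -0.60720596,  0.20036655]), 'orientation': array([-1.94509793e+00, -2.46475623e+00, -2.04675513e-03]), 'force': array([-0.35406871,  0.07872021,  0.00824726]), 'moment': array([-0.0660097 , -0.01310155,  0.04699365]), 'gripper_width': 0.08722200279307318}
scene {'fx': 504.3936792120077, 'fy': 504.3936792120077, 'cx': 318.51801686068217, 'cy': 251.02776335893213, 'cam_to_world': array([[-0.49264569, -0.54191309,  0.68090413, -0.01839375],
       [-0.87018425,  0.29874496, -0.39183008,  0.42278665],
       [ 0.00892117, -0.78554545, -0.61873965,  0.61242103],
       [ 0.        ,  0.        ,  0.        ,  1.        ]])}
top {'fx': 509.1255678622507, 'fy': 509.1255678622507, 'cx': 321.53049860674435, 'cy': 251.23900893598784, 'cam_to_world': array([[-0.01732067, -0.98911306,  0.1461347 ,  0.41062244],
       [-0.9997256 ,  0.01482721, -0.01813485,  0.11001729],
       [ 0.01577065, -0.14640871, -0.98909847,  1.00543302],
       [ 0.        ,  0.        ,  0.        ,  1.        ]])}
```

View pics/scene0.png

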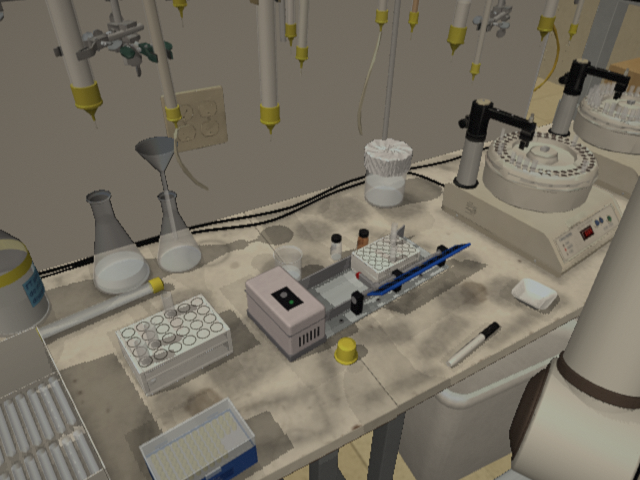

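View pics/top0.png

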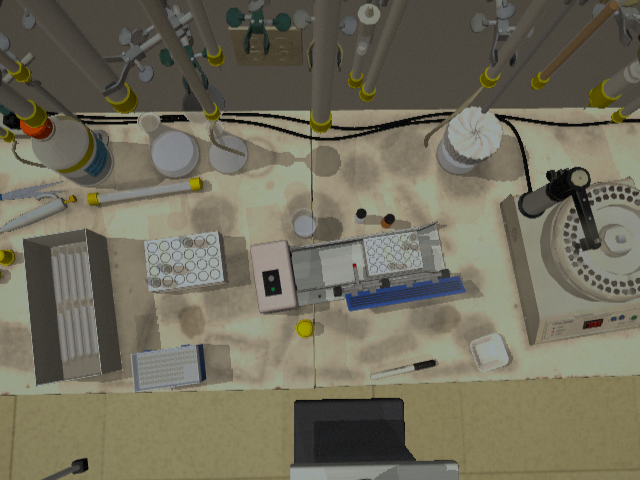

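Candidates for the rack: the white rack in the lane (top 393,253), the larger tube rack (top 185,262) and the tip box (170,368). I choose the small one in the lane mouth. Next is a close crop.

```bash
python3 - <<'E'
import cv2
a=cv2.imread('pics/top0.png')[215:335,240:480]; b=cv2.imread('pics/scene0.png')[215:365,235:480]
cv2.imwrite('pics/ctop.png',cv2.resize(a,None,fx=3.333,fy=3.333,interpolation=cv2.INTER_CUBIC))
cv2.imwrite('pics/cscene.png',cv2.resize(b,None,fx=3.2,fy=3.2,interpolation=cv2.INTER_CUBIC))
E
```

```text
(no output)
```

View pics/ctop.png

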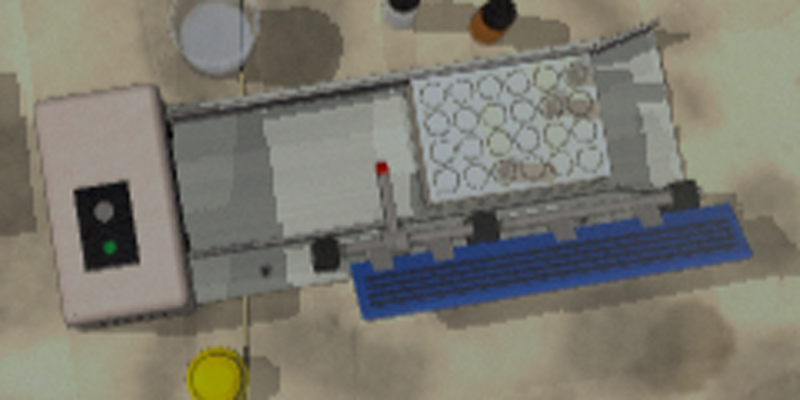

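View pics/cscene.png

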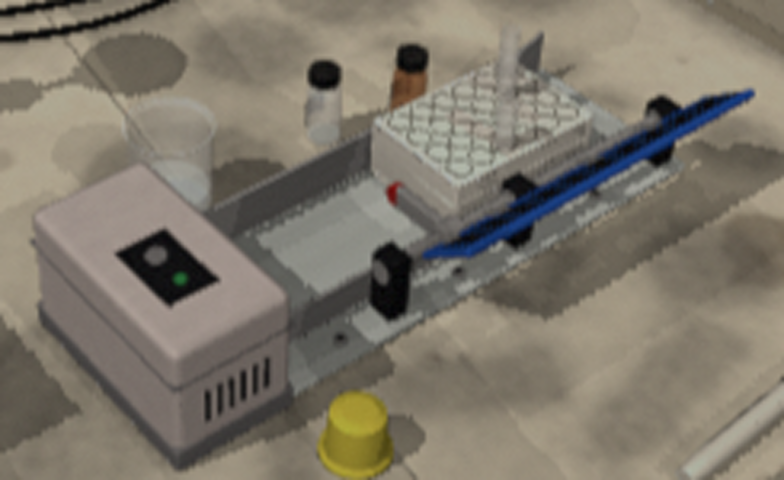

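The crop confirms the choice: the rack (top crop 412–608, 60–203) sits right of the red gate tip (382,168), before the gate. The blue pedal is on the robot side. I'll fit the lane pose from both views.

```bash
cat > h.py <<'E'
import numpy as np, cv2
from scipy.optimize import least_squares
from scipy.spatial.transform import Rotation as R
from station import readout, eyes
def proj(n,P):
    c=eyes.camera_info(n);T=np.linalg.inv(c["cam_to_world"]);q=np.atleast_2d(P)@T[:3,:3].T+T[:3,3]
    return np.c_[c["fx"]*q[:,0]/q[:,2]+c["cx"],c["fy"]*q[:,1]/q[:,2]+c["cy"]]
def ray(n,uv,z):
    c=eyes.camera_info(n);T=c["cam_to_world"];uv=np.atleast_2d(uv)
    d=np.c_[(uv[:,0]-c["cx"])/c["fx"],(uv[:,1]-c["cy"])/c["fy"],np.ones(len(uv))]@T[:3,:3].T
    return T[:3,3]+d*((z-T[2,3])/d[:,2])[:,None]
def l2w(p,P):
    c,s=np.cos(p[2]),np.sin(p[2]);P=np.atleast_2d(P);z=p[3] if len(p)>3 else 0
    return np.c_[p[0]+c*P[:,0]-s*P[:,1],p[1]+s*P[:,0]+c*P[:,1],P[:,2]+z]
def w2l(p,P):
    P=np.atleast_2d(P);c,s=np.cos(p[2]),np.sin(p[2]);d=P[:,:2]-np.array(p[:2])
    return np.c_[c*d[:,0]+s*d[:,1],-s*d[:,0]+c*d[:,1],P[:,2]]
E
python3 - <<'E'
from h import *
t=[((382,168),(0,6,36)),((751,257),(-192,94.8,67)),((365,320),(28,94.8,67)),((683,188),(-168,53.5,46)),((484,222),(-52,53.5,46)),((325,248),(40,53.5,46))]
s=[((393,193),(0,6,36)),((752,93),(-192,94.8,67)),((388,250),(40,53.5,46)),((520,182),(-52,53.5,46)),((660,102),(-168,53.5,46))]
ut=np.array([a for a,_ in t])/3.3333+[240,215];us=np.array([a for a,_ in s])/3.2+[235,215]
Pt=np.array([b for _,b in t])/1e3;Ps=np.array([b for _,b in s])/1e3
f=lambda p:np.r_[(proj("top",l2w(p,Pt))-ut).ravel(),(proj("scene",l2w(p,Ps))-us).ravel()]
r=least_squares(f,[.5,0,1.5,0],loss='soft_l1');print(r.x.round(4));print(r.fun.reshape(-1,2).round(1))
r3=least_squares(f,[.5,0,1.5],loss='soft_l1');p=r3.x;print(p.round(4));print(r3.fun.reshape(-1,2).round(1))
np.save('lane.npy',p)
ck=np.array([(412,82),(590,58),(608,177),(432,203)])/3.3333+[240,215]
print('rack top corners lane',(w2l(p,ray("top",ck,.045))*1e3).round(1))
cs=np.array([(460,210),(373,125),(592,120)])/3.2+[235,215]
print('scene front corners',(w2l(p,ray("scene",cs,.045))*1e3).round(1))
print('start tcp lane',w2l(p,readout.read_state()["ee_pos"]))
for n,q in(("stop",(116,0,5)),("rackstart rear",(-130,0,5)),("finger mid start",(-150,50,5)),("mid end",(-3,50,5))):
  print(n,l2w(p,np.array(q)/1e3).round(3))
T=R.from_rotvec(readout.read_state()["orientation"]).as_matrix();print(T.round(3))
E
```

```text
[ 0.5365  0.031   1.7199 -0.003 ]
[[-0.6 -2.5]
 [ 0.  -1.2]
 [-0.8 -0.4]
 [ 0.5  1. ]
 [ 0.5  0.7]
 [ 0.5  0.9]
 [-1.7 -1.3]
 [ 0.1  0. ]
 [ 1.1  0.9]
 [-0.5  0.1]
 [ 0.4  0.2]]
[0.5355 0.032  1.7188]
[[-1.  -2.1]
 [-0.  -0.6]
 [-1.2  0.1]
 [ 0.4  1.5]
 [ 0.2  1.2]
 [-0.   1.4]
 [-1.8 -2.1]
 [ 0.4 -0.8]
 [ 1.   0.2]
 [-0.4 -0.7]
 [ 0.7 -0.6]]
rack top corners lane [[ -26.1  -34.9   45. ]
 [-130.   -32.1   45. ]
 [-127.    37.4   45. ]
 [ -25.    35.7   45. ]]
scene front corners [[ -10.6   51.4   45. ]
 [ -21.3  -31.2   45. ]
 [-123.2   40.8   45. ]]
start tcp lane [[-0.57478694  0.48018738  0.20046439]]
stop [[0.518 0.147 0.005]]
rackstart rear [[ 0.555 -0.097  0.005]]
finger mid start [[ 0.508 -0.124  0.005]]
mid end [[0.486 0.022 0.005]]
[[-0.233  0.973 -0.001]
 [ 0.973  0.233  0.002]
 [ 0.002 -0.    -1.   ]]
```

arm_command:
  motion:
    - {"turn": [0, 0, -0.148], "slide": [0, 0, -0.005], "gripper": 0.49}
    - {"turn": [0, 0, -0.148], "slide": [0, 0, -0.005], "gripper": 0.49}
    - {"turn": [0, 0, -0.148], "slide": [0, 0, -0.005], "gripper": 0.49}
    - {"turn": [0, 0, -0.148], "slide": [0, 0, -0.005], "gripper": 0.49}
    - {"turn": [0, 0, -0.148], "slide": [0, 0, -0.005], "gripper": 0.49}
    - {"turn": [0, 0, -0.148], "slide": [0, 0, -0.005], "gripper": 0.49}
    - {"turn": [0, 0, -0.148], "slide": [0, 0, -0.005], "gripper": 0.49}
    - {"turn": [0, 0, -0.148], "slide": [0, 0, -0.005], "gripper": 0.49}
    - {"turn": [0, 0, -0.148], "slide": [0, 0, -0.005], "gripper": 0.49}
    - {"turn": [0, 0, -0.148], "slide": [0, 0, -0.005], "gripper": 0.49}

```text
clock: 1.1
ee_pos: [0.1454, -0.6075, 0.251]
orientation: [0.235, -3.133, -0.002]
force: [-0.9, 0.3, -0.2]
gripper_width: 0.065
```

```bash
cat >> h.py <<'E'
def st():
    s=readout.read_state();p=np.load('lane.npy');M=R.from_rotvec(s["orientation"]).as_matrix()
    c,n=np.cos(p[2]),np.sin(p[2]);T=np.array([[-n,c,0],[c,n,0],[0,0,-1]]).T
    print('t',round(s["clock"],2),'lane mm',(w2l(p,s["ee_pos"])[0]*1e3).round(1),'world',s["ee_pos"].round(3),'rot err',R.from_matrix(M.T@T).as_rotvec().round(4),'F',s["force"].round(1),'w',round(s["gripper_width"]*1e3,1),'q',s["joint_positions"].round(2))
E
python3 -c "
from h import *
st();p=np.load('lane.npy')
print('device corner',ray('top',[(535,340),(502,195)],0.0).round(3), ray('scene',[(443,205),(560,275)],0.0).round(3))
for q in [(-.145,.043,.25),(-.145,.2,.25)]: print(q,l2w(p,q).round(3))"
```

```text
t 1.1 lane mm [-575.   480.2  251. ] world [ 0.145 -0.607  0.251] rot err [ 0.0013 -0.0001  0.002 ] F [-0.9  0.3 -0.2] w 65.0 q [-1.08  0.36  0.09 -0.   -1.31  1.23]
device corner [[ 0.377 -0.324  0.   ]
 [ 0.67  -0.279  0.   ]] [[ 0.666 -0.29   0.   ]
 [ 0.376 -0.323  0.   ]]
(-0.145, 0.043, 0.25) [[ 0.514 -0.118  0.25 ]]
(-0.145, 0.2, 0.25) [[ 0.359 -0.141  0.25 ]]
```

arm_command:
  motion:
    - {"turn": [0, 0, 0], "slide": [-0.022, 0.035, 0], "gripper": 0.49}
    - {"turn": [0, 0, 0], "slide": [-0.022, 0.035, 0], "gripper": 0.49}
    - {"turn": [0, 0, 0], "slide": [-0.022, 0.035, 0], "gripper": 0.49}
    - {"turn": [0, 0, 0], "slide": [-0.022, 0.035, 0], "gripper": 0.49}
    - {"turn": [0, 0, 0], "slide": [-0.022, 0.035, 0], "gripper": 0.49}
    - {"turn": [0, 0, 0], "slide": [-0.022, 0.035, 0], "gripper": 0.49}
    - {"turn": [0, 0, 0], "slide": [-0.022, 0.035, 0], "gripper": 0.49}
    - {"turn": [0, 0, 0], "slide": [-0.022, 0.035, 0], "gripper": 0.49}
    - {"turn": [0, 0, 0], "slide": [-0.022, 0.035, 0], "gripper": 0.49}
    - {"turn": [0, 0, 0], "slide": [-0.022, 0.035, 0], "gripper": 0.49}

```text
clock: 2.1
ee_pos: [0.3129, -0.2282, 0.2513]
orientation: [-0.225, 3.133, 0.0]
force: [1.2, -0.4, -0.1]
gripper_width: 0.0649
```

arm_command:
  motion:
    - {"turn": [0, 0, 0], "slide": [-0.027, 0.01, 0], "gripper": 0.49}
    - {"turn": [0, 0, 0], "slide": [-0.027, 0.01, 0], "gripper": 0.49}
    - {"turn": [0, 0, 0], "slide": [-0.027, 0.01, 0.01], "gripper": 0.49}
    - {"turn": [0, 0, 0], "slide": [-0.027, 0.01, 0.02], "gripper": 0.49}
    - {"turn": [0, 0, 0], "slide": [-0.027, 0.01, 0.02], "gripper": 0.49}
    - {"turn": [0, 0, 0], "slide": [-0.027, 0.01, 0.02], "gripper": 0.49}
    - {"turn": [0, 0, 0], "slide": [-0.027, 0.01, 0.02], "gripper": 0.49}
    - {"turn": [0, 0, 0], "slide": [-0.027, 0.005, 0.02], "gripper": 0.49}
    - {"turn": [0, 0, 0], "slide": [0, 0, 0], "gripper": 0.49}

```text
clock: 3.0
ee_pos: [0.5163, -0.1235, 0.1377]
orientation: [0.228, -3.127, -0.001]
force: [-0.6, 0.3, 0.1]
gripper_width: 0.0653
```

```bash
python3 - <<'E'
from h import *
st()
fs={n:eyes.grab_frame(n)[...,::-1] for n in("wrist","top")}
cv2.imwrite('pics/w1.png',fs["wrist"]);print(eyes.camera_info("wrist"))
cv2.imwrite('pics/t1.png',cv2.resize(np.ascontiguousarray(fs["top"][205:355,240:480]),None,fx=3.333,fy=3.333,interpolation=cv2.INTER_CUBIC))
p=np.load('lane.npy')
for q in [(-130,36,45),(-130,-36,45),(-52,53.5,46),(-168,53.5,46),(-192,94.8,67),(0,6,36)]: print(q,proj("wrist",l2w(p,np.array(q)/1e3)).round(0))
E
```

```text
t 3.0 lane mm [-151.    41.9  137.7] world [ 0.516 -0.123  0.138] rot err [ 0.0011 -0.0061 -0.0026] F [-0.6  0.3  0.1] w 65.3 q [ 0.07  0.29 -0.31 -0.   -0.98  0.08]
{'fx': 427.92491811306155, 'fy': 427.92491811306155, 'cx': 318.33254838062413, 'cy': 229.62361470880884, 'cam_to_world': array([[-0.98960589, -0.13869532, -0.03799718,  0.52537858],
       [-0.14378823,  0.95847663,  0.24626711, -0.18874982],
       [ 0.00226332,  0.24917093, -0.96845688,  0.32471739],
       [ 0.        ,  0.        ,  0.        ,  1.        ]])}
(-130, 36, 45) [[308. 251.]]
(-130, -36, 45) [[203. 251.]]
(-52, 53.5, 46) [[333. 354.]]
(-168, 53.5, 46) [[334. 196.]]
(-192, 94.8, 67) [[405. 162.]]
(0, 6, 36) [[272. 407.]]
```

View pics/w1.png

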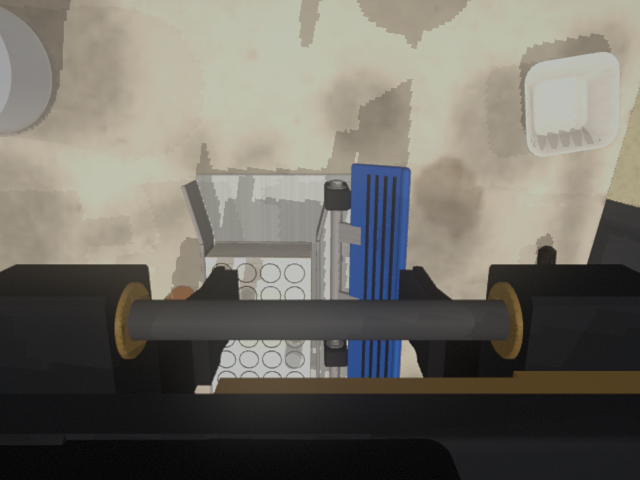

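The wrist picture agrees with the fit to about 3 mm: block at (336,196) against the predicted (334,196), pedal corner at (408,166) against (405,162). The rack's rear edge is at rows 243–257, about x -128, so the fingers are behind it. I'll lower now.

arm_command:
  motion:
    - {"turn": [0, -0.006, -0.002], "slide": [0.002, -0.004, 0.014], "gripper": 0.49}
    - {"turn": [0, 0, 0], "slide": [0, 0, 0.014], "gripper": 0.49}
    - {"turn": [0, 0, 0], "slide": [0, 0, 0.014], "gripper": 0.49}
    - {"turn": [0, 0, 0], "slide": [0, 0, 0.014], "gripper": 0.49}
    - {"turn": [0, 0, 0], "slide": [0, 0, 0.014], "gripper": 0.49}
    - {"turn": [0, 0, 0], "slide": [0, 0, 0.011], "gripper": 0.49}
    - {"turn": [0, 0, 0], "slide": [0, 0, 0.011], "gripper": 0.49}
    - {"turn": [0, 0, 0], "slide": [0, 0, 0.011], "gripper": 0.49}
    - {"turn": [0, 0, 0], "slide": [0, 0, 0.011], "gripper": 0.49}
    - {"turn": [0, 0, 0], "slide": [0, 0, 0], "gripper": 0.49}

```text
clock: 4.1
ee_pos: [0.5143, -0.1288, 0.026]
orientation: [-0.228, 3.13, 0.001]
force: [-0.4, 0.6, 0.6]
gripper_width: 0.0649
```

```bash
python3 - <<'E'
from h import *
st()
f=eyes.grab_frame("scene")[...,::-1]
cv2.imwrite('pics/s2.png',cv2.resize(np.ascontiguousarray(f[165:365,235:495]),None,fx=3,fy=3,interpolation=cv2.INTER_CUBIC))
E
```

```text
t 4.1 lane mm [-156.    44.7   26. ] world [ 0.514 -0.129  0.026] rot err [ 0.0004  0.0036 -0.0023] F [-0.4  0.6  0.6] w 64.9 q [ 0.06  0.42 -0.45 -0.   -0.7   0.09]
```

View pics/s2.png

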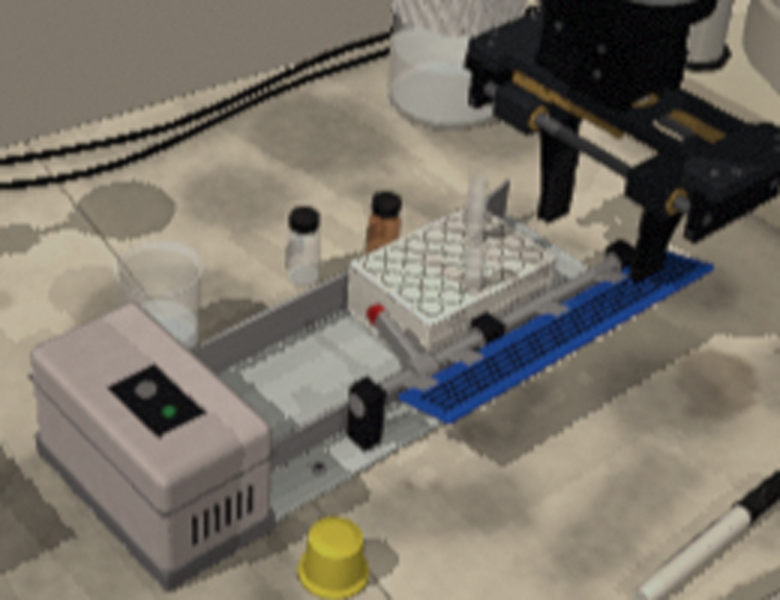

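```bash
python3 - <<'E'
from h import *
p=np.load('lane.npy')
C=lambda P:((proj("scene",l2w(p,np.array(P)/1e3))-[235,165])*3).round(0)
for a in(0,.2,.4,.6,.8,1.,1.2): 
  b=.663-a
  print(a,'tip',C((0,53-47*np.cos(a),36+47*np.sin(a))),'pedal outer',C([(-192,53+53*np.cos(b),36+53*np.sin(b)),(28,53+53*np.cos(b),36+53*np.sin(b))]).tolist())
print('ped finger tip near corners',C([(-146,77,26),(-146,92,26),(-165,92,26)]).tolist(),'push',C([(-146,-3,26),(-146,12,26)]).tolist())
st()
E
```

```text
0 tip [[363. 325.]] pedal outer [[707.0, 233.0], [438.0, 386.0]]
0.2 tip [[365. 313.]] pedal outer [[711.0, 249.0], [444.0, 405.0]]
0.4 tip [[369. 304.]] pedal outer [[713.0, 265.0], [448.0, 422.0]]
0.6 tip [[375. 297.]] pedal outer [[712.0, 280.0], [448.0, 438.0]]
0.8 tip [[383. 292.]] pedal outer [[708.0, 293.0], [446.0, 452.0]]
1.0 tip [[393. 291.]] pedal outer [[702.0, 304.0], [441.0, 463.0]]
1.2 tip [[403. 293.]] pedal outer [[693.0, 312.0], [434.0, 470.0]]
ped finger tip near corners [[621.0, 302.0], [640.0, 315.0], [661.0, 303.0]] push [[525.0, 238.0], [542.0, 250.0]]
t 4.15 lane mm [-156.    44.3   26.8] world [ 0.515 -0.129  0.027] rot err [ 0.0001  0.0045 -0.002 ] F [0.5 0.1 0.3] w 64.7 q [ 0.06  0.42 -0.44 -0.   -0.7   0.09]
```

```bash
python3 - <<'E'
from h import *
p=np.load('lane.npy');st()
f=eyes.grab_frame("scene")[...,::-1]
c=cv2.resize(np.ascontiguousarray(f[165:285,355:500]),None,fx=5,fy=5,interpolation=cv2.INTER_CUBIC)
def C(P): return tuple(int(v) for v in ((proj("scene",l2w(p,np.array(P)/1e3))[0]-[355,165])*5))
for y in(4,84):
  for z in(26,36,46,56,76,96): cv2.circle(c,C((-146,y,z)),3,(0,0,255),-1)
cv2.imwrite('pics/s3.png',c)
E
```

```text
t 4.15 lane mm [-156.    44.3   26.8] world [ 0.515 -0.129  0.027] rot err [ 0.0001  0.0045 -0.002 ] F [0.5 0.1 0.3] w 64.7 q [ 0.06  0.42 -0.44 -0.   -0.7   0.09]
```

View pics/s3.png

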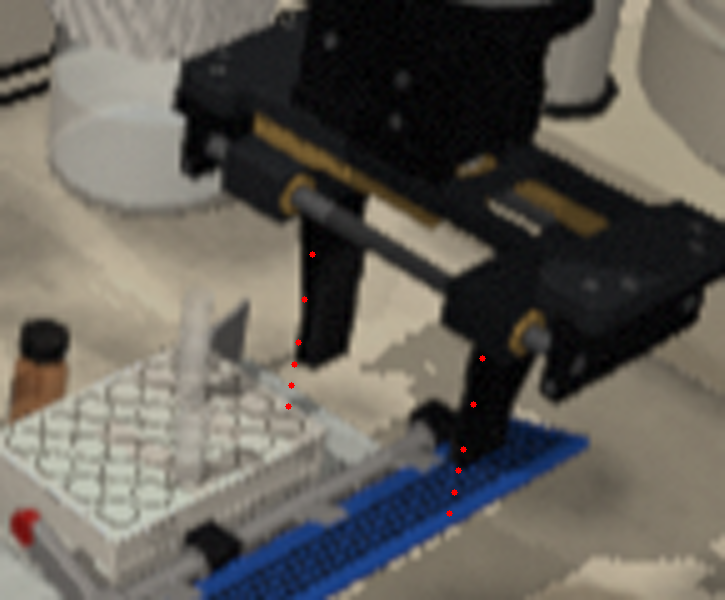

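The tips look about 20 mm higher than the reported TCP: the gate is only at about 0.4 rad and the picture shows the tips near z 46. I'll lower in steps and watch the gate's red tip.

arm_command:
  motion:
    - {"turn": [0, 0, 0], "slide": [0, 0, 0.004], "gripper": 0.49}
    - {"turn": [0, 0, 0], "slide": [0, 0, 0.004], "gripper": 0.49}
    - {"turn": [0, 0, 0], "slide": [0, 0, 0.002], "gripper": 0.49}
    - {"turn": [0, 0, 0], "slide": [0, 0, 0], "gripper": 0.49}

```text
clock: 4.6
ee_pos: [0.5149, -0.1289, 0.0172]
orientation: [-0.229, 3.128, 0.001]
force: [-0.5, -1.0, 0.6]
gripper_width: 0.0649
```

```bash
cat >> h.py <<'E'
def red(f):
    f=f.astype(int);m=((f[...,0]>90)&(f[...,0]>2.2*f[...,1])&(f[...,0]>2.2*f[...,2])).astype(np.uint8)
    n,_,s,c=cv2.connectedComponentsWithStats(m)
    return [(s[i,4],c[i].round(1).tolist()) for i in range(1,n) if s[i,4]>=3 and 330<c[i][0]<400 and 230<c[i][1]<300]
def gate():
    p=np.load('lane.npy')
    a=np.arange(0,1.45,.05)
    off={"scene":0,"top":0}
    for n in("scene","top"):
        r0=red(cv2.imread(f'pics/{n}0.png')[...,::-1]);f=eyes.grab_frame(n);r=red(f)
        P=np.c_[0*a,53-47*np.cos(a),36+47*np.sin(a)]/1e3;q=proj(n,l2w(p,P))
        if r and r0:
            d=np.array(r[0][1])-r0[0][1];e=np.linalg.norm(q-q[0]-d,axis=1);i=e.argmin();print(n,'gate',a[i].round(2),'err px',e[i].round(1),'shift',d.round(1),r)
        else: print(n,r0,r)
        cv2.imwrite(f'pics/{n}_last.png',f[...,::-1])
E
python3 -c "
from h import *
st();gate()"
```

```text
t 4.6 lane mm [-156.1   44.1   17.2] world [ 0.515 -0.129  0.017] rot err [-0.      0.0053 -0.002 ] F [-0.5 -1.   0.6] w 64.9 q [ 0.06  0.44 -0.45 -0.   -0.68  0.09]
scene gate 0.6 err px 1.5 shift [ 5.2 -8.3] [(np.int32(27), [362.4, 266.6])]
top [(np.int32(9), [354.0, 265.0])] []
```

arm_command:
  motion:
    - {"turn": [0, -0.004, 0], "slide": [0, 0, 0.004], "gripper": 0.49}
    - {"turn": [0, 0, 0], "slide": [0, 0, 0.004], "gripper": 0.49}
    - {"turn": [0, 0, 0], "slide": [0, 0, 0.004], "gripper": 0.49}
    - {"turn": [0, 0, 0], "slide": [0, 0, 0], "gripper": 0.49}

```text
clock: 5.1
ee_pos: [0.5152, -0.1287, 0.0049]
orientation: [-0.229, 3.124, 0.001]
force: [0.7, -0.6, 1.8]
gripper_width: 0.0653
```

```bash
python3 -c "
from h import *
st();gate()
a=cv2.imread('pics/scene_last.png')[165:305,300:500];b=cv2.imread('pics/top_last.png')[200:340,300:500]
cv2.imwrite('pics/v4.png',cv2.resize(np.vstack([a,b]),None,fx=3,fy=2.14*1.0,interpolation=cv2.INTER_CUBIC) if 0 else cv2.resize(np.hstack([a,b]),(800,280),interpolation=cv2.INTER_CUBIC))"
```

```text
t 5.1 lane mm [-156.    43.7    4.9] world [ 0.515 -0.129  0.005] rot err [ 0.0001  0.0095 -0.0019] F [ 0.7 -0.6  1.8] w 65.3 q [ 0.06  0.45 -0.47 -0.   -0.64  0.09]
scene gate 1.2 err px 2.3 shift [12.7 -8.4] [(np.int32(32), [369.9, 266.5])]
top [(np.int32(9), [354.0, 265.0])] []
```

View pics/v4.png

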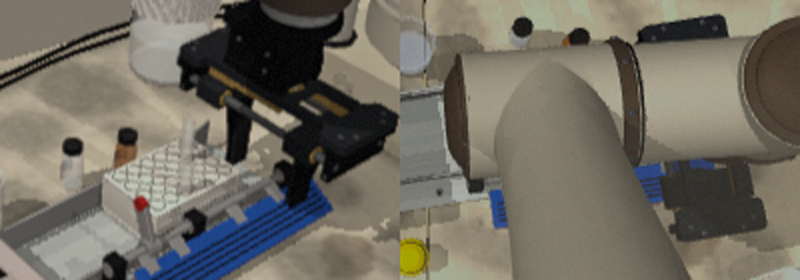

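The gate is at about 1.15 rad, with 1.8 N on the tool, and the rack is still before it. I'll push along the lane.

arm_command:
  motion:
    - {"turn": [0, 0, 0], "slide": [0, 0.005, 0], "gripper": 0.49}
    - {"turn": [0, 0, 0], "slide": [0, 0.005, 0], "gripper": 0.49}
    - {"turn": [0, 0, 0], "slide": [0, 0.005, 0], "gripper": 0.49}
    - {"turn": [0, 0, 0], "slide": [0, 0.005, 0], "gripper": 0.49}
    - {"turn": [0, 0, 0], "slide": [0, 0.005, 0], "gripper": 0.49}
    - {"turn": [0, 0, 0], "slide": [0, 0, 0], "gripper": 0.49}

```text
clock: 5.8
ee_pos: [0.5112, -0.1033, 0.0054]
orientation: [-0.229, 3.124, 0.002]
force: [-1.3, 0.6, 1.4]
gripper_width: 0.0647
```

```bash
python3 -c "
from h import *
st();gate()"
```

```text
t 5.8 lane mm [-130.3   44.     5.4] world [ 0.511 -0.103  0.005] rot err [ 0.0004  0.0094 -0.0014] F [-1.3  0.6  1.4] w 64.7 q [ 0.11  0.44 -0.49 -0.   -0.63  0.04]
scene gate 1.15 err px 2.1 shift [12.3 -8.8] [(np.int32(31), [369.5, 266.1])]
top [(np.int32(9), [354.0, 265.0])] []
```

arm_command:
  motion:
    - {"turn": [0, 0, 0], "slide": [0, 0.006, 0], "gripper": 0.49}
    - {"turn": [0, 0, 0], "slide": [0, 0.006, 0], "gripper": 0.49}
    - {"turn": [0, 0, 0], "slide": [0, 0.006, 0], "gripper": 0.49}
    - {"turn": [0, 0, 0], "slide": [0, 0.006, 0], "gripper": 0.49}
    - {"turn": [0, 0, 0], "slide": [0, 0.006, 0], "gripper": 0.49}
    - {"turn": [0, 0, 0], "slide": [0, 0.006, 0], "gripper": 0.49}
    - {"turn": [0, 0, 0], "slide": [0, 0.006, 0], "gripper": 0.49}
    - {"turn": [0, 0, 0], "slide": [0, 0.006, 0], "gripper": 0.49}
    - {"turn": [0, 0, 0], "slide": [0, 0, 0], "gripper": 0.49}

```text
clock: 6.8
ee_pos: [0.5044, -0.0556, 0.0055]
orientation: [-0.23, 3.123, 0.002]
force: [-1.5, 1.0, 1.1]
gripper_width: 0.0651
```

```bash
python3 -c "
from h import *
st();gate()
a=cv2.imread('pics/scene_last.png')[165:365,235:495]
cv2.imwrite('pics/v5.png',cv2.resize(a,None,fx=3,fy=3,interpolation=cv2.INTER_CUBIC))"
```

```text
t 6.8 lane mm [-82.1  43.6   5.5] world [ 0.504 -0.056  0.005] rot err [ 0.0005  0.01   -0.0013] F [-1.5  1.   1.1] w 65.1 q [ 0.21  0.42 -0.52  0.   -0.61 -0.06]
scene gate 1.15 err px 1.5 shift [12.4 -9.4] [(np.int32(25), [369.6, 265.5])]
top [(np.int32(9), [354.0, 265.0])] []
```

View pics/v5.png

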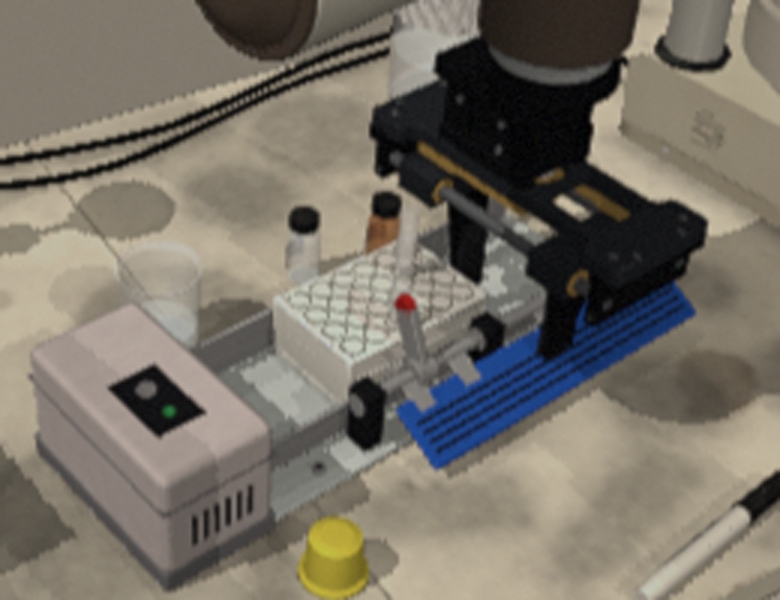

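arm_command:
  motion:
    - {"turn": [0, 0, 0], "slide": [0, 0.006, 0], "gripper": 0.49}
    - {"turn": [0, 0, 0], "slide": [0, 0.006, 0], "gripper": 0.49}
    - {"turn": [0, 0, 0], "slide": [0, 0.006, 0], "gripper": 0.49}
    - {"turn": [0, 0, 0], "slide": [0, 0.006, 0], "gripper": 0.49}
    - {"turn": [0, 0, 0], "slide": [0, 0.006, 0], "gripper": 0.49}
    - {"turn": [0, 0, 0], "slide": [0, 0.006, 0], "gripper": 0.49}
    - {"turn": [0, 0, 0], "slide": [0, 0.006, 0], "gripper": 0.49}
    - {"turn": [0, 0, 0], "slide": [0, 0.006, 0], "gripper": 0.49}
    - {"turn": [0, 0, 0], "slide": [0, 0, 0], "gripper": 0.49}

```text
clock: 7.8
ee_pos: [0.4976, -0.008, 0.0055]
orientation: [-0.23, 3.123, 0.002]
force: [-1.7, 0.7, 1.7]
gripper_width: 0.0646
```

```bash
python3 -c "
from h import *
st();gate()"
```

```text
t 7.8 lane mm [-34.   43.4   5.5] world [ 0.498 -0.008  0.005] rot err [ 0.0005  0.0103 -0.001 ] F [-1.7  0.7  1.7] w 64.6 q [ 0.31  0.41 -0.55  0.   -0.6  -0.17]
scene gate 1.15 err px 1.6 shift [12.5 -9.3] [(np.int32(34), [369.7, 265.6])]
top [(np.int32(9), [354.0, 265.0])] []
```

arm_command:
  motion:
    - {"turn": [0, 0, 0], "slide": [0, 0.005, 0], "gripper": 0.49}
    - {"turn": [0, 0, 0], "slide": [0, 0.005, 0], "gripper": 0.49}
    - {"turn": [0, 0, 0], "slide": [0, 0.005, 0], "gripper": 0.49}
    - {"turn": [0, 0, 0], "slide": [0, 0.005, 0], "gripper": 0.49}
    - {"turn": [0, 0, 0], "slide": [0, 0.005, 0], "gripper": 0.49}
    - {"turn": [0, 0, 0], "slide": [0, 0.002, 0], "gripper": 0.49}
    - {"turn": [0, 0, 0], "slide": [0, 0.002, 0], "gripper": 0.49}
    - {"turn": [0, 0, 0], "slide": [0, 0, 0], "gripper": 0.49}

```text
clock: 8.7
ee_pos: [0.4933, 0.02, 0.0054]
orientation: [-0.229, 3.123, 0.002]
force: [-1.5, -0.7, 0.5]
gripper_width: 0.0644
```

```bash
python3 -c "
from h import *
st();gate()
a=cv2.imread('pics/scene_last.png')[175:335,235:445]
cv2.imwrite('pics/v6.png',cv2.resize(a,None,fx=3.6,fy=3.6,interpolation=cv2.INTER_CUBIC))"
```

```text
t 8.7 lane mm [-5.7 43.5  5.4] world [0.493 0.02  0.005] rot err [ 0.0002  0.0099 -0.0017] F [-1.5 -0.7  0.5] w 64.4 q [ 0.37  0.41 -0.56  0.   -0.6  -0.23]
scene gate 1.15 err px 2.9 shift [11.8 -8.1] [(np.int32(22), [369.0, 266.8])]
top [(np.int32(9), [354.0, 265.0])] []
```

View pics/v6.png

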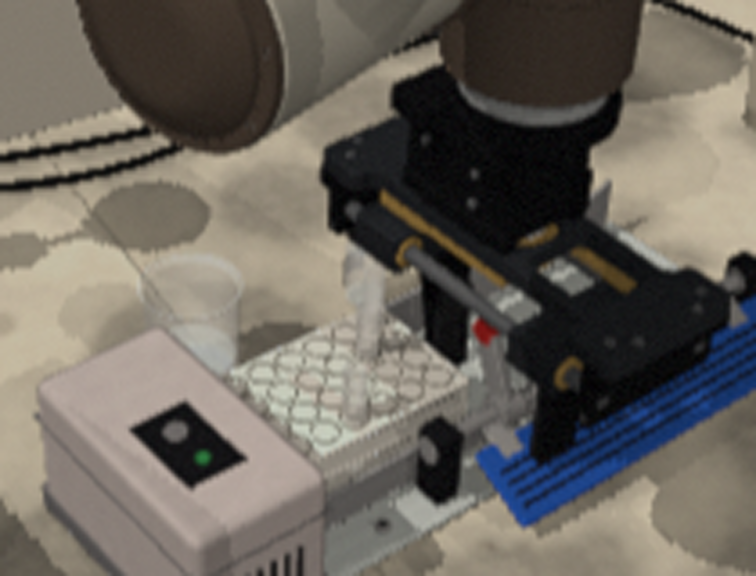

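Nearly home: the gate is still up, with its red tip at (485,330) between the fingers. I'll creep until the force rises.

arm_command:
  motion:
    - {"turn": [0, 0, 0], "slide": [0, 0.0015, 0], "gripper": 0.49}
    - {"turn": [0, 0, 0], "slide": [0, 0.0015, 0], "gripper": 0.49}
    - {"turn": [0, 0, 0], "slide": [0, 0.0015, 0], "gripper": 0.49}
    - {"turn": [0, 0, 0], "slide": [0, 0, 0], "gripper": 0.49}

```text
clock: 9.2
ee_pos: [0.4928, 0.0242, 0.0055]
orientation: [-0.229, 3.123, 0.001]
force: [-1.2, -3.0, 0.8]
gripper_width: 0.0649
```

arm_command:
  motion:
    - {"turn": [0, 0, 0], "slide": [0, 0.0015, 0], "gripper": 0.49}
    - {"turn": [0, 0, 0], "slide": [0, 0.001, 0], "gripper": 0.49}
    - {"turn": [0, 0, 0], "slide": [0, 0, 0], "gripper": 0.49}

```text
clock: 9.5
ee_pos: [0.4927, 0.0254, 0.0056]
orientation: [-0.226, 3.123, -0.001]
force: [2.0, -9.7, 0.1]
gripper_width: 0.0652
```

arm_command:
  motion:
    - {"turn": [0, 0, 0], "slide": [0, 0.001, 0], "gripper": 0.49}
    - {"turn": [0, 0, 0], "slide": [0, 0, 0], "gripper": 0.49}
    - {"turn": [0, 0, 0], "slide": [0, 0, 0], "gripper": 0.49}

```text
clock: 9.8
ee_pos: [0.4929, 0.0257, 0.0058]
orientation: [-0.225, 3.123, -0.002]
force: [3.4, -13.8, 2.0]
gripper_width: 0.065
```

```bash
python3 -c "
from h import *
st();gate()"
```

```text
t 9.8 lane mm [-0.  43.1  5.8] world [0.493 0.026 0.006] rot err [-0.0017  0.0103 -0.0044] F [  3.4 -13.8   2. ] w 65.0 q [ 0.38  0.41 -0.56  0.01 -0.59 -0.25]
scene [(np.int32(12), [357.2, 274.9])] []
top [(np.int32(9), [354.0, 265.0])] []
```

Stop contact is confirmed: TCP x is 0.0, so the finger's front face is at 9.5 against the expected 10, with 14 N and the gate still held. Next I retreat along the lane with the pedal held, then lift.

arm_command:
  motion:
    - {"turn": [0, 0, 0], "slide": [0, -0.004, 0], "gripper": 0.49}
    - {"turn": [0, 0, 0], "slide": [0, -0.006, 0], "gripper": 0.49}
    - {"turn": [0, 0, 0], "slide": [0, -0.01, 0], "gripper": 0.49}
    - {"turn": [0, 0, 0], "slide": [0, -0.01, 0], "gripper": 0.49}
    - {"turn": [0, 0, 0], "slide": [0, -0.01, 0], "gripper": 0.49}
    - {"turn": [0, 0, 0], "slide": [0, -0.01, 0], "gripper": 0.49}
    - {"turn": [0, 0, 0], "slide": [0, -0.01, 0], "gripper": 0.49}
    - {"turn": [0, 0, 0], "slide": [0, -0.01, 0], "gripper": 0.49}
    - {"turn": [0, 0, 0], "slide": [0, 0, 0], "gripper": 0.49}

```text
clock: 10.8
ee_pos: [0.5025, -0.0432, 0.0054]
orientation: [-0.226, 3.124, 0.0]
force: [0.2, -2.3, 0.9]
gripper_width: 0.0647
```

```bash
python3 -c "
from h import *
st();gate()
a=cv2.imread('pics/scene_last.png')[175:335,235:445]
cv2.imwrite('pics/v7.png',cv2.resize(a,None,fx=3.6,fy=3.6,interpolation=cv2.INTER_CUBIC))"
```

```text
t 10.8 lane mm [-69.6  43.7   5.4] world [ 0.503 -0.043  0.005] rot err [-0.0005  0.0097 -0.0033] F [ 0.2 -2.3  0.9] w 64.7 q [ 0.24  0.42 -0.53  0.   -0.61 -0.09]
scene gate 1.15 err px 2.1 shift [12.3 -8.8] [(np.int32(31), [369.5, 266.1])]
top [(np.int32(9), [354.0, 265.0])] []
```

View pics/v7.png

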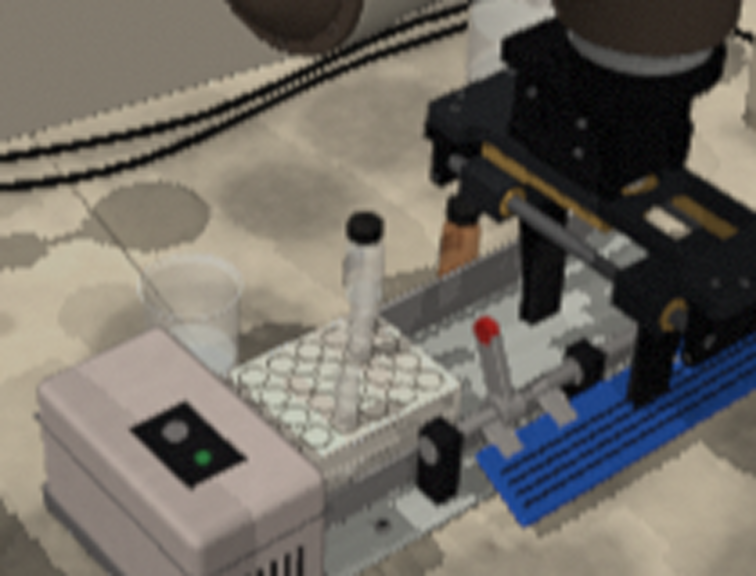

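The rack sits against the scanner (its rear top corner at crop 462,380) and the gate is up at (487,330). I'll check the rack position numerically before releasing.

```bash
python3 -c "
from h import *
p=np.load('lane.npy')
for x in (0,5,10,15): print(x,((proj('scene',l2w(p,np.array([(x,36,45),(x,-36,45),(x+105,36,45)])/1e3))-[235,175])*3.6).round(0).tolist())
g0=((proj('scene',l2w(p,np.array([(0,6,36),(40,53.5,46)])/1e3))-[235,175])*3.6).round(0);print('block40 pred',g0[1])
# start-image same corner for differential: front corners predicted vs seen
for x in (-25,-130): print(x,((proj('scene',l2w(p,np.array([(x,36,45)])/1e3))-[235,215])*3.2).round(0))
"
```

```text
0 [[479.0, 372.0], [381.0, 296.0], [304.0, 467.0]]
5 [[471.0, 376.0], [373.0, 300.0], [295.0, 472.0]]
10 [[463.0, 381.0], [365.0, 304.0], [286.0, 477.0]]
15 [[455.0, 385.0], [358.0, 308.0], [277.0, 481.0]]
block40 pred [440. 426.]
-25 [[460. 184.]]
-130 [[594. 111.]]
```

Seen (462,380) against predicted (463,381) for the home position, so the rack is home. I'll lift off.

arm_command:
  motion:
    - {"turn": [0, 0, 0], "slide": [0, 0, -0.006], "gripper": 0.49}
    - {"turn": [0, 0, 0], "slide": [0, 0, -0.008], "gripper": 0.49}
    - {"turn": [0, 0, 0], "slide": [0, 0, -0.008], "gripper": 0.49}
    - {"turn": [0, 0, 0], "slide": [0, 0, -0.008], "gripper": 0.49}
    - {"turn": [0, 0, 0], "slide": [0, 0, -0.008], "gripper": 0.49}
    - {"turn": [0, 0, 0], "slide": [0, 0, -0.008], "gripper": 0.49}
    - {"turn": [0, 0, 0], "slide": [0, 0, -0.012], "gripper": 0.49}
    - {"turn": [0, 0, 0], "slide": [0, 0, -0.02], "gripper": 0.49}
    - {"turn": [0, 0, 0], "slide": [0, 0, -0.03], "gripper": 0.49}
    - {"turn": [0, 0, 0], "slide": [0, 0, -0.04], "gripper": 0.49}

```text
clock: 11.9
ee_pos: [0.4994, -0.0421, 0.1535]
orientation: [-0.228, 3.128, 0.001]
force: [1.2, -0.0, -0.0]
gripper_width: 0.0646
```

arm_command:
  motion:
    - {"turn": [0, 0, 0], "slide": [0, -0.015, -0.02], "gripper": 0.49}
    - {"turn": [0, 0, 0], "slide": [0, -0.03, 0], "gripper": 0.49}
    - {"turn": [0, 0, 0], "slide": [0, -0.03, 0], "gripper": 0.49}
    - {"turn": [0, 0, 0], "slide": [0, -0.02, 0], "gripper": 0.49}
    - {"turn": [0, 0, 0], "slide": [0, 0, 0], "gripper": 0.49}
    - {"turn": [0, 0, 0], "slide": [0, 0, 0], "gripper": 0.49}
    - {"turn": [0, 0, 0], "slide": [0, 0, 0], "gripper": 0.49}

```text
clock: 12.6
ee_pos: [0.5144, -0.1354, 0.1736]
orientation: [-0.229, 3.123, 0.001]
force: [-0.4, -0.3, 0.1]
gripper_width: 0.0647
```

```bash
python3 -c "
from h import *
st();gate()
a=cv2.imread('pics/scene_last.png')[175:335,235:445]
cv2.imwrite('pics/v8.png',cv2.resize(a,None,fx=3.6,fy=3.6,interpolation=cv2.INTER_CUBIC))"
```

```text
t 12.6 lane mm [-162.5   45.5  173.6] world [ 0.514 -0.135  0.174] rot err [ 0.0002  0.0099 -0.0014] F [-0.4 -0.3  0.1] w 64.7 q [ 0.05  0.24 -0.27 -0.   -1.05  0.1 ]
scene gate 0.05 err px 0.1 shift [ 0.1 -0.9] [(np.int32(7), [357.3, 274.0])]
top [(np.int32(9), [354.0, 265.0])] []
```

View pics/v8.png

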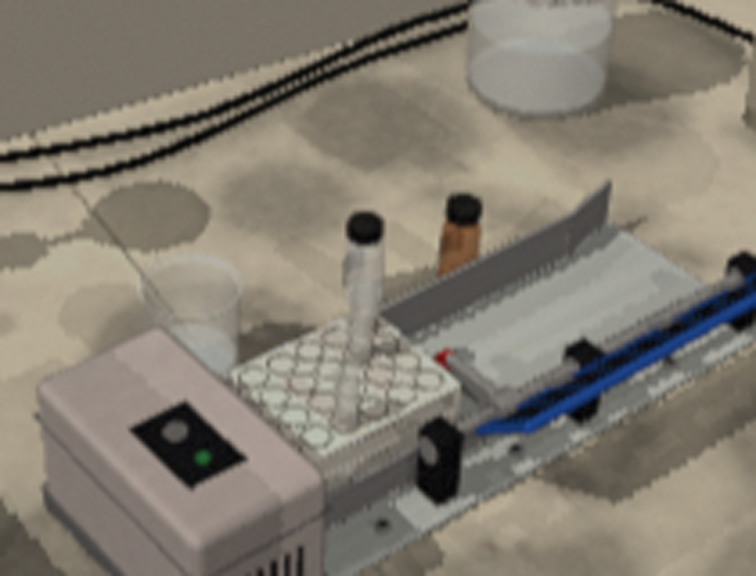

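The gate is shut behind the rack, and the arm is clear. One more check compares the blue pedal with the start image, then I hand in.

```bash
python3 -c "
from h import *
m=lambda f:(f[...,0].astype(int)>f[...,2].astype(int)+50)&(np.mgrid[:480,:640][0]<310)&(np.mgrid[:480,:640][1]>340)
a=m(cv2.imread('pics/scene0.png'));b=m(eyes.grab_frame('scene')[...,::-1])
print(a.sum(),b.sum(),(a^b).sum());st()
if (a^b).sum()<0.15*a.sum():
    from station import ticket;print(ticket.close_job())
"
```

```text
429 438 9
t 12.75 lane mm [-162.3   45.3  173.5] world [ 0.515 -0.135  0.174] rot err [ 0.0001  0.01   -0.0008] F [ 0.7  0.6 -0.9] w 65.0 q [ 0.05  0.25 -0.27 -0.   -1.05  0.1 ]
the job is handed in; nothing more can be done
None
```

The rack is home against the scanner, the gate is shut behind it, and the job was handed in at about 12.8 s. No verdict is reported.

**What I did:** One finger pressed the pedal and held the gate at about 1.15 rad while the other pushed the rack along the lane. At the stop the push force rose to about 14 N. I backed off 70 mm with the pedal still held, then lifted clear so the gate dropped.

**Last checks:**
- **Rack:** its rear corner was at crop pixel (462,380), against (463,381) predicted for home. I read this before lifting off, and the rack looked the same in the last picture.
- **Gate:** the red-tip reading gave 0.05 rad, but the rack partly hides the tip. The pedal's outline matched the start image to 9 of 429 pixels, so the gate is shut.
- **Arm:** it is well clear of everything, and the remaining force reading is at noise level.
- **Vials, beaker and stopper:** the vials and beaker showed no visible movement in the last picture. The stopper was outside that view; the arm never went near it.

**What disagreed:**
- **Fingertip height:** with the gripper open, the fingertips sat about 20 mm higher than the reported tool position. I therefore pressed down to a reported 5 mm and used the gate angle as feedback.
- **Gate reading at the stop:** the gate's red tip was hidden from the camera, so I had no gate reading at that moment. It read about 1.15 rad just before and just after.

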